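Pop a meal token and stop it with the other finger

TASK

Give out one green meal token: press the thumb paddle of the green dispenser down with one finger, and with the other finger stop the token that springs out, so that it stays in the chute, wholly out of the mouth, and does not shoot off the open end. Finish like that, your finger still holding the token back in the chute for the guest to take; do not pick the token up. Leave the red dispenser and everything else on the table alone.

Things in the scene. Friction and masses are not known exactly. Their poses are not given: they have to be found in the camera images.
- green_dispenser: Fixed token dispenser, green token stack in a rod magazine. Origin: on the table under the mouth; z up, -x level along the chute's run, +y to the paddle's side. Housing at x 2 to 115, y -36 to 36 mm, 81 mm high; magazine centre x = 23.5 mm, 168 mm high; base plate x -130 to 115, y -46 to 90 mm. Inside, a spring pusher presses the bottom token against a gate; the paddle lowers the gate.
- green_chute: Its open aluminium chute, 140 mm long, falling at 18 degrees; floor 45 mm wide between cheeks 16 mm high, 5 mm thick; lower end open, 13 mm above the table. Origin: middle of the floor's upper end (5 mm outside the mouth, 56 mm high); -x runs down the floor, y across, z square to the floor. Slippery: a token slides off unless stopped.
- green_key_top (a point): Centre of the top of the green thumb paddle, 40 mm wide, 70 mm long, beside the chute and sloping like it: x -85, y 60 mm of the dispenser, 45 mm high at rest. Its face is 15 mm above the chute floor's level beside it at rest, 3 mm when fully down: of two level fingertips, one on the pressed paddle, the other then hangs 3 mm over the floor and stops a token.
- green_key (a joint): Travel of the green thumb paddle in m: 0 at rest, grows as it is pressed straight down, stop at 0.012. Springs back; 1.3 N to start it, 4.3 N at the stop. At about 0.010 the gate frees the token, which pops out and would be off the chute's end within half a second. The token stays out if the paddle rises again.
- green_token: The loose green token at the bottom of the magazine: hard plastic disc with a white spot, 42 mm across, 8 mm thick, about 24 g. Origin: centre of its underside, z up. At the start it lies inside, on a level seat 58 mm high, centre at x = 23.5 mm of its dispenser.
- red_dispenser: Fixed token dispenser, red token stack in a rod magazine. Origin: on the table under the mouth; z up, -x level along the chute's run, +y to the paddle's side. Housing at x 2 to 115, y -36 to 36 mm, 81 mm high; magazine centre x = 23.5 mm, 168 mm high; base plate x -130 to 115, y -46 to 90 mm. Inside, a spring pusher presses the bottom token against a gate; the paddle lowers the gate.
- red_chute: Its open aluminium chute, 140 mm long, falling at 18 degrees; floor 45 mm wide between cheeks 16 mm high, 5 mm thick; lower end open, 13 mm above the table. Origin: middle of the floor's upper end (5 mm outside the mouth, 56 mm high); -x runs down the floor, y across, z square to the floor. Slippery: a token slides off unless stopped.
- red_key_top (a point): Centre of the top of the red thumb paddle, 40 mm wide, 70 mm long, beside the chute and sloping like it: x -85, y 60 mm of the dispenser, 45 mm high at rest. Its face is 15 mm above the chute floor's level beside it at rest, 3 mm when fully down: of two level fingertips, one on the pressed paddle, the other then hangs 3 mm over the floor and stops a token.
- red_key (a joint): Travel of the red thumb paddle in m: 0 at rest, grows as it is pressed straight down, stop at 0.012. Springs back; 1.3 N to start it, 4.3 N at the stop. At about 0.010 the gate frees the token, which pops out and would be off the chute's end within half a second. The token stays out if the paddle rises again.
- red_token: The loose red token at the bottom of the magazine: hard plastic disc with a white spot, 42 mm across, 8 mm thick, about 24 g. Origin: centre of its underside, z up. At the start it lies inside, on a level seat 58 mm high, centre at x = 23.5 mm of its dispenser.
- bowl_red: White bowl of red dates, 110 mm across, 57 mm high; loose, not to be disturbed. Origin: centre of its foot.
- bowl_dark: White bowl of dark dates, 110 mm across, 57 mm high; loose, not to be disturbed. Origin: centre of its foot.
- mug: Blue mug, 76 mm across, 85 mm high; loose, not to be disturbed. Origin: centre of its underside.
- spoon: Steel spoon 190 mm long, lying on the table; loose, not to be disturbed. Origin: about the middle of its length.
- spool: Card spool of blue and white string, 56 mm across, 64 mm high; loose, not to be disturbed. Origin: centre of its underside.
- dumpling_a: Leaf-wrapped dumpling (dark green three-sided pyramid), about 85 mm across, 58 mm high, loose on the steel tray at the robot's right; not to be disturbed. Origin: centre of its underside.
- dumpling_b: The second such dumpling on the tray; not to be disturbed. Origin: centre of its underside.

How it is judged:
By the outcome, as a careful person would: the job done as asked, in the order asked, and still so for the second after the job is handed in, while the arm keeps its last pose, push and grip.
It also fails if it takes over 29 s, if anything falls off the work surface, if the arm or the gripper's body presses on something with over 40 N, if the wrist force passes 120 N, or if a joint passes its speed limit or range.

ROBOT

A 6-joint arm with a two-finger parallel gripper is mounted at the origin on the work surface. World frame = base frame: x ahead of the robot, y to its left, z up, the work surface at z = 0. Lengths are in m, angles in degrees, forces in N, time in s.
With the tool pointing down it reaches from about 0.3 to 0.75 m from the base axis. Payload 8.5 kg.
Tool frame: the origin (TCP) lies midway between the tips of the shut fingers; the grasp point (between the pads) lies 19 mm behind it; y points along the fingers, x is the direction in which the jaws open and shut, and the axes are right-handed (so a half turn about y gives the same grasp; the last joint's range is limited). The gripper opens to 85 mm and grips with 20 to 120 N. Pads are 22 mm wide; open, the fingers measure 114 mm over their backs; the gripper's body (76 mm by 85 mm) begins 54 mm behind the grasp point. The pads swing forward as they close: fully open they stand 13 mm farther back than shut.
Start: joints at [-77.252, 21.807, 74.336, -0, 83.858, -12.336], TCP at [0.233, -0.498, 0.231] pointing down, gripper open.
Joint ranges: [-178.18, 178.18], [-50.72, 133.34], [12.68, 142.11], [-81.47, 261.47], [9.98, 163.14], [-165.26, 165.26]. Speed limits (degrees/s): [136.94, 136.94, 180, 180, 180, 180].

INTERFACE

Orientations are given as a 3x3 rotation matrix whose columns are the frame's x, y, z axes.
In Python, from rig import env gives the robot as it stands.
- The arm moves only by the tool carry_out, never from a script. Its argument "plan" is a list of rows, each a list of 3 entries, a list of its own where there are three numbers: the shift along the tool's x, y, z in m, then the turn, a rotation vector about the tool's x, y, z in degrees, then the finger opening in m, from 0 to 0.0854. In form: [[[dx, dy, dz], [ax, ay, az], jaw], ...]. A call has 1 to 8 rows; each row shifts and turns the commanded pose from where the row before left it, along the tool's axes as they then stand; what a row does not reach is not made up. A row lasts 1/8 s, in which the tool goes at most 62.5 mm and 10.7 degrees, less where a joint would pass 70% of its speed; a pose out of reach is approached as far as the arm can. A call is refused whole if a number of a shift passes 0.0625 or a number of a turn 10.7, either way. A call with a gripper value outside its range is refused whole. The fingers move at their own pace and stop on an object; "force" is the grip in N (left out, the last holds). Time passes only in rows, so rows that do not move let the fingers close. It gives the time, the measured TCP pose, the force and the opening at its end, in the units of the state.
- env.observe(): the state, without advancing time (a new reading comes with each control period).
- env.get_image(name): name is "scene" or "side" or "wrist"; returns a dict with "image" (384x512x3 uint8, red, green, blue), "vfov" (degrees; the focal length in pixels is half the picture's height over the tangent of half this angle, whatever the lens; pixels are square), "cx", "cy" (the principal point, pixels), "rvec" (rotation vector, rad) and "tvec" (3), from world to camera coordinates, as OpenCV has them; the wrist camera has in their place "tool_from_camera" (4x4, takes a point from camera to tool coordinates, whose origin is the TCP and whose axes are the tool frame's). Camera axes: x right, y down, z forward; pixel columns grow to the right and rows downward; lengths in m; the calibration is good to about 2 mm. A picture is of the moment at which its call begins: read the wrist's pose just before it. There is no depth.
- env.close_job(): hands the job in, once; it reports no verdict.
Trained networks look in a picture, given as the dict that the camera call returned (one of the last four; its "shot" number tells which), for a name from the list of things; names that differ only in an ending like _2 or _b are one class to them, and where a whole thing is asked for, a point or a joint stands for the part that bears it (a point fixed in the world has none). Each returns a list of dicts, best first, with "conf" (0 to 1); they miss things now and then, are a little off and sometimes report something else, mostly with a low value. They report only what shows in the picture. A call takes as long as a camera call.
- env.outline_of(target, picture): "mask" (384x512 bool, what is visible of it) and "pixel" ([row, column] in pixels, amid what is visible of it).
The state is a dict: "time_s": time; "q": joint angles; "qvel": joint speeds; "joint_efforts": joint torques, N m; "position": TCP position; "tool_rot": TCP orientation; "ft_force": force on the tool from outside, world axes, zero at the start; "wrist_torque": the same for the moment, N m; "grip_width": finger opening in m.
Only numpy, scipy, OpenCV 4.12 (cv2) and the standard library are available. Lean on these libraries where they do the work, as an engineer would, in place of code of your own. Each camera call takes 0.05 s, during which the arm holds its last target.

## Working session

There is one attempt and no reset: what is moved stays moved. The work goes in short steps, Python scripts to look and compute and a tool call to move; the robot and the scene stay as the last step left them, time stands still between calls to the robot, and variables do not carry over. Pictures are saved under pics/ and viewed, and the job is handed in when it is done.

Besides the shell and the picture viewer there is one more tool, called after "Emit:" as name(argument=value, ...), one argument or row to a line, values as JSON. carry_out: Moves the arm, as the interface text tells. Its arguments: {"type":"object","properties":{"plan":{"type":"array","items":{"type":"array"}},"force":{"type":"number"}},"required":["plan"]}

```bash
ls; mkdir -p pics
cat > h.py <<'E'
from rig import env
import numpy as np, cv2
def save(p,n): cv2.imwrite('pics/'+n,cv2.cvtColor(p['image'],cv2.COLOR_RGB2BGR))
E
python3 - <<'E'
from h import *
s=env.observe(); print(s)
for n in ['scene','side','wrist']:
    p=env.get_image(n); save(p,n+'0.png'); print({k:v for k,v in p.items() if k!='image'})
    for t in ['green_dispenser','green_chute','green_key_top']:
        r=env.outline_of(t,p); print(t,[(round(a['conf'],2),a['pixel'],a['mask'].sum()) for a in r])
E
```

```text
pics
{'time_s': 0.0, 'q': array([-7.72527358e+01,  2.18404441e+01,  7.43851903e+01, -5.49438221e-04,
        8.38582101e+01, -1.23352233e+01]), 'qvel': array([-0.1019574 ,  0.04956845,  0.01106441,  0.07723698, -0.04788861,
       -0.01944561]), 'joint_efforts': array([ 2.24148593e-03, -4.48455119e+01, -2.31276673e+01, -6.92760477e-05,
        4.78939895e-03, -4.80018883e-06]), 'position': array([ 0.23309069, -0.49783684,  0.23071433]), 'tool_rot': array([[ 4.23923313e-01, -3.32191765e-04,  9.05698026e-01],
       [-9.05696955e-01,  1.42519145e-03,  4.23923335e-01],
       [-1.43161692e-03, -9.99998929e-01,  3.03306810e-04]]), 'ft_force': array([-0.54806617,  0.31545719, -0.34416431]), 'wrist_torque': array([-0.00073902,  0.03431017,  0.04995857]), 'grip_width': 0.08516259076772789}
{'vfov': 46.492247357068074, 'cx': 255.3677344648291, 'cy': 194.3385036866157, 'rvec': array([ 1.88181806,  1.42848843, -0.64170348]), 'tvec': array([-0.15231442, -0.30771231,  1.8044201 ]), 'shot': 1}
green_dispenser [(0.62, [196.8, 222.8], np.int64(3247))]
green_chute [(0.64, [208.8, 206.8], np.int64(79
[... 341 characters left out ...]
1570409, 1.57960495]), 'shot': 2}
green_dispenser [(0.69, [187.7, 294.6], np.int64(1281)), (0.69, [173.6, 229.7], np.int64(452))]
green_chute []
green_key_top [(0.46, [179.3, 305.0], np.int64(77))]
{'vfov': 68.12498261204337, 'cx': 260.7555892282072, 'cy': 195.34652008885146, 'tool_from_camera': array([[ 9.99999698e-01, -7.27784545e-04, -2.72302741e-04,
        -7.51215452e-04],
       [ 2.63747748e-05, -3.18436344e-01,  9.47944246e-01,
        -1.42276358e-01],
       [-7.76610261e-04, -9.47943967e-01, -3.18436228e-01,
         8.20783467e-02],
       [ 0.00000000e+00,  0.00000000e+00,  0.00000000e+00,
         1.00000000e+00]]), 'shot': 3}
green_dispenser []
green_chute []
green_key_top []
```

View pics/scene0.png

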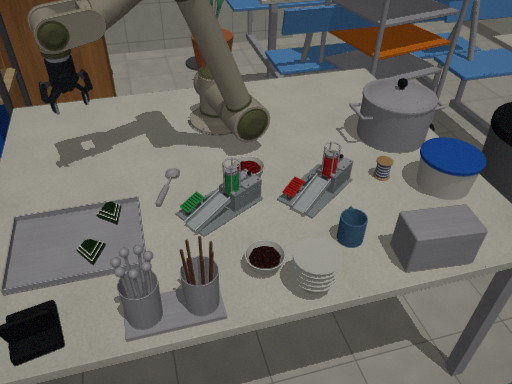

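View pics/side0.png

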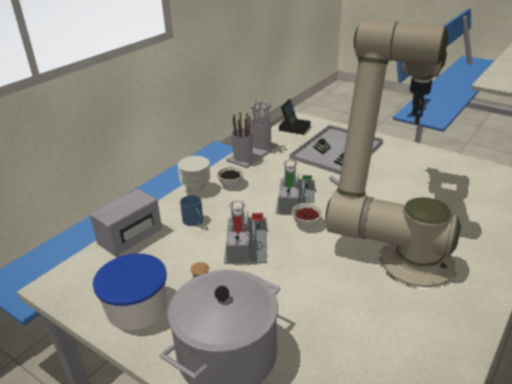

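View pics/wrist0.png

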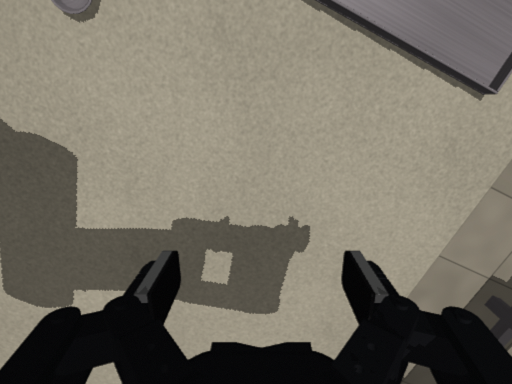

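```bash
cat >> h.py <<'E'
def cam(p,s=None):
    f=192/np.tan(np.radians(p['vfov']/2)); K=np.array([[f,0,p['cx']],[0,f,p['cy']],[0,0,1]])
    if 'rvec' in p: R=cv2.Rodrigues(p['rvec'])[0]; t=p['tvec']
    else:
        T=np.eye(4);T[:3,:3]=s['tool_rot'];T[:3,3]=s['position']
        C=np.linalg.inv(T@p['tool_from_camera']); R=C[:3,:3];t=C[:3,3]
    return K,R,t
def ray(p,px,z,s=None):
    K,R,t=cam(p,s); d=R.T@np.linalg.inv(K)@[px[0],px[1],1]; o=-R.T@t
    return o+d*(z-o[2])/d[2]
def proj(p,X,s=None):
    K,R,t=cam(p,s); c=(np.atleast_2d(X)@R.T+t)@K.T; return c[:,:2]/c[:,2:]
E
python3 - <<'E'
from h import *
p=env.get_image('scene'); 
im=cv2.cvtColor(p['image'],cv2.COLOR_RGB2BGR)[140:250,150:290]
cv2.imwrite('pics/z.png',cv2.resize(im,None,fx=5.5,fy=5.4,interpolation=cv2.INTER_CUBIC))
r=env.outline_of('green_key_top',p)[0]; print(ray(p,r['pixel'][::-1],.045))
p=env.get_image('side')
r=env.outline_of('green_key_top',p)[0]; print(ray(p,r['pixel'][::-1],.045))
E
```

```text
[ 0.54357385 -0.18406462  0.045     ]
[ 0.51827169 -0.18059961  0.045     ]
```

View pics/z.png

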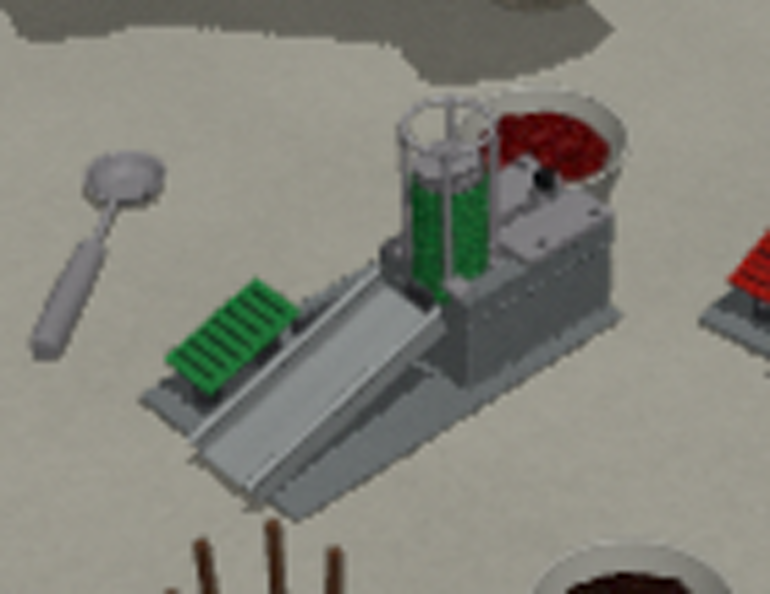

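```bash
cat >> h.py <<'E'
from scipy.optimize import least_squares
def fit(obs,x0=(.6,-.2,0)):  # obs: list of (p,s,px,X)
    def res(v,full=False):
        c,sn=np.cos(v[2]),np.sin(v[2]); R=np.array([[c,-sn,0],[sn,c,0],[0,0,1]])
        return np.concatenate([proj(p,R@np.array(X)+[v[0],v[1],0],s)[0]-px for p,s,px,X in obs])
    best=min((least_squares(res,[x0[0],x0[1],a],loss='soft_l1') for a in np.arange(0,6.3,.8)),key=lambda r:r.cost)
    return best.x,best.fun.reshape(-1,2),best.cost
KX=33.3e-3;KZ=10.8e-3
KEY={'lp':(-.085-KX,.080,.045-KZ),'lm':(-.085-KX,.040,.045-KZ),'hp':(-.085+KX,.080,.045+KZ),'hm':(-.085+KX,.040,.045+KZ)}
E
python3 - <<'E'
from h import *
p=env.get_image('scene')
m=lambda X,Y:(150+(X+.5)/5.5-.5,140+(Y+.5)/5.4-.5)
o=[(p,None,m(*z),X) for z,X in [((168,357),KEY['lp']),((208,392),KEY['lm']),((255,280),KEY['hp']),((300,315),KEY['hm']),
 ((297,520),(-.13,-.046,0)),((622,317),(.115,-.046,0)),((610,208),(.115,-.036,.081)),((467,388),(.002,-.036,.004)),((143,400),(-.13,.09,.004))]]
v,r,c=fit(o); print(v,np.degrees(v[2])); print(r.round(1))
E
```

```text
[ 0.53825875 -0.09009581  2.08375043] 119.3901054685328
[[-1.   0.1]
 [ 0.1  0.1]
 [-0.2 -1. ]
 [ 0.2 -1.4]
 [ 0.5  1.3]
 [-0.1  0.3]
 [ 0.5 -0.8]
 [ 0.3  1.5]
 [-0.6 -0.3]]
```

```bash
cat >> h.py <<'E'
def steps(target,ang,n):
    s=env.observe(); P=s['position'];x=s['tool_rot'][:,0]; a=np.degrees(np.arctan2(x[1],x[0]))
    d=(np.array(target)-P)/n; t=(ang-a+180)%360-180
    print('from',P.round(4),a.round(2),'turn',t)
    for k in range(n):
        b=np.radians(a+t*k/n); X=np.array([np.cos(b),np.sin(b)]);Z=np.array([-X[1],X[0]])
        print([[round(d[:2]@X,4),round(-d[2],4),round(d[:2]@Z,4)],[0,round(-t/n,2),0]])
E
python3 -c "
from h import *
steps([.5537,-.1789,.225],-150.6,12)"
```

```text
from [ 0.2332 -0.4981  0.2313] -64.92 turn -85.6839818557423
[[np.float64(-0.0128), np.float64(0.0005), np.float64(0.0355)], [0, np.float64(7.14), 0]]
[[np.float64(-0.0171), np.float64(0.0005), np.float64(0.0336)], [0, np.float64(7.14), 0]]
[[np.float64(-0.0211), np.float64(0.0005), np.float64(0.0312)], [0, np.float64(7.14), 0]]
[[np.float64(-0.0248), np.float64(0.0005), np.float64(0.0284)], [0, np.float64(7.14), 0]]
[[np.float64(-0.0282), np.float64(0.0005), np.float64(0.025)], [0, np.float64(7.14), 0]]
[[np.float64(-0.0311), np.float64(0.0005), np.float64(0.0214)], [0, np.float64(7.14), 0]]
[[np.float64(-0.0335), np.float64(0.0005), np.float64(0.0173)], [0, np.float64(7.14), 0]]
[[np.float64(-0.0354), np.float64(0.0005), np.float64(0.013)], [0, np.float64(7.14), 0]]
[[np.float64(-0.0367), np.float64(0.0005), np.float64(0.0085)], [0, np.float64(7.14), 0]]
[[np.float64(-0.0375), np.float64(0.0005), np.float64(0.0039)], [0, np.float64(7.14), 0]]
[[np.float64(-0.0377), np.float64(0.0005), np.float64(-0.0008)], [0, np.float64(7.14), 0]]
[[np.float64(-0.0373), np.float64(0.0005), np.float64(-0.0055)], [0, np.float64(7.14), 0]]
```

Emit:
carry_out(
  plan=[
    [[-0.0128,0.0005,0.0355],[0,7.14,0],0.046],
    [[-0.0171,0.0005,0.0336],[0,7.14,0],0.046],
    [[-0.0211,0.0005,0.0312],[0,7.14,0],0.046],
    [[-0.0248,0.0005,0.0284],[0,7.14,0],0.046],
    [[-0.0282,0.0005,0.025],[0,7.14,0],0.046],
    [[-0.0311,0.0005,0.0214],[0,7.14,0],0.046],
    [[-0.0335,0.0005,0.0173],[0,7.14,0],0.046],
    [[-0.0354,0.0005,0.013],[0,7.14,0],0.046],
  ],
)

```text
time_s: 1.85
position: [0.4477, -0.2843, 0.2274]
tool_rot: [[-0.534, 0.0, 0.846], [-0.846, -0.0, -0.534], [0.0, -1.0, 0.0]]
ft_force: [-0.5, -0.5, 0.1]
grip_width: 0.0457
```

Emit:
carry_out(
  plan=[
    [[-0.0367,0.0005,0.0085],[0,7.14,0],0.046],
    [[-0.0375,0.0005,0.0039],[0,7.14,0],0.046],
    [[-0.0377,0.0005,-0.0008],[0,7.14,0],0.046],
    [[-0.0373,0.0005,-0.0055],[0,7.14,0],0.046],
    [[0,0,0],[0,0,0],0.046],
  ],
)

```text
time_s: 2.48
position: [0.5547, -0.1771, 0.225]
tool_rot: [[-0.87, -0.0, 0.493], [-0.493, 0.0, -0.87], [-0.0, -1.0, -0.0]]
ft_force: [-0.4, -0.2, -0.0]
grip_width: 0.0459
```

Run:
```python
from h import *
s=env.observe();print(s['time_s'],s['q'].round(1),s['position'],s['tool_rot'].round(3),s['grip_width'],s['ft_force'])
p=env.get_image('wrist');save(p,'w1.png')
v=(.53826,-.0901,2.08375)
c,sn=np.cos(v[2]),np.sin(v[2]);R=np.array([[c,-sn,0],[sn,c,0],[0,0,1]])
for X in list(KEY.values())+[(.002,-.036,.081),(-.13,.09,.004)]: print(X,proj(p,R@np.array(X)+[v[0],v[1],0],s)[0].round(1))
for t in ['green_key_top','green_chute']:
    for a in env.outline_of(t,p): 
        print(t,a['conf'],a['pixel'],a['mask'].sum())
        if t=='green_key_top': print(cv2.minAreaRect(np.argwhere(a['mask'])[:,::-1].astype(np.float32)))
```

```text
2.475 [-29.4  25.3  69.6   0.   85.  121.1] [ 0.55468255 -0.17708823  0.22498499] [[-0.87  -0.     0.493]
 [-0.493  0.    -0.87 ]
 [-0.    -1.    -0.   ]] 0.0459261240373402 [-0.41667922 -0.15966432 -0.00350946]
(-0.11830000000000002, 0.08, 0.034199999999999994) [305.4 142.3]
(-0.11830000000000002, 0.04, 0.034199999999999994) [271.1 142.2]
(-0.0517, 0.08, 0.0558) [305.2 202.4]
(-0.0517, 0.04, 0.0558) [270.9 202.3]
(0.002, -0.036, 0.081) [204.5 253.9]
(-0.13, 0.09, 0.004) [310.4 129.5]
green_key_top 0.97 [176.4, 286.8] 2290
((275.6998291015625, 199.8447265625), (51.59220886230469, 123.43343353271484), 24.128402709960938)
green_chute 0.6 [180.3, 236.7] 5356
green_chute 0.34 [213.5, 253.0] 18119
```

View pics/w1.png

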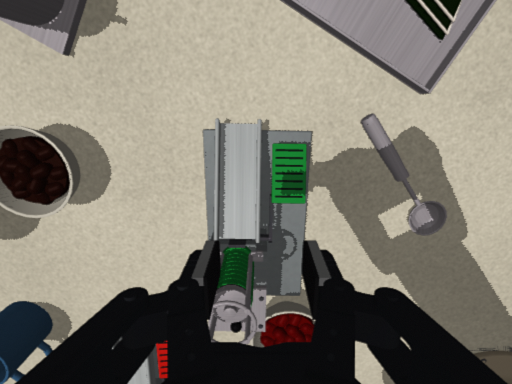

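Emit:
carry_out(
  plan=[
    [[0.002,0.04,0],[0,0,0],0.046],
    [[0,0.045,0],[0,0,0],0.046],
    [[0,0.045,0],[0,0,0],0.046],
    [[0,0.03,0],[0,0,0],0.046],
    [[0,0.008,0],[0,0,0],0.046],
    [[0,0,0],[0,0,0],0.046],
  ],
)

```text
time_s: 3.38
position: [0.5519, -0.1804, 0.0579]
tool_rot: [[-0.871, 0.0, 0.491], [-0.491, -0.0, -0.871], [-0.0, -1.0, 0.001]]
ft_force: [0.5, -0.1, 0.3]
grip_width: 0.0458
```

Run:
```python
from h import *
s=env.observe();print(s['time_s'],s['position'],s['ft_force'])
p=env.get_image('wrist');save(p,'w2.png')
p=env.get_image('scene');im=cv2.cvtColor(p['image'],cv2.COLOR_RGB2BGR)[140:250,150:290]
cv2.imwrite('pics/s2.png',cv2.resize(im,None,fx=5.5,fy=5.4,interpolation=cv2.INTER_CUBIC))
```

```text
3.375 [ 0.55189406 -0.18041637  0.05793762] [ 0.46568453 -0.09537775  0.28068065]
```

View pics/w2.png

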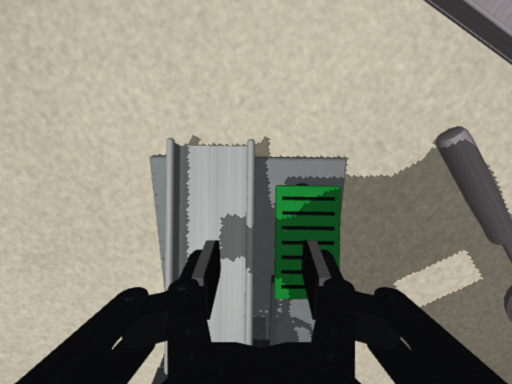

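View pics/s2.png

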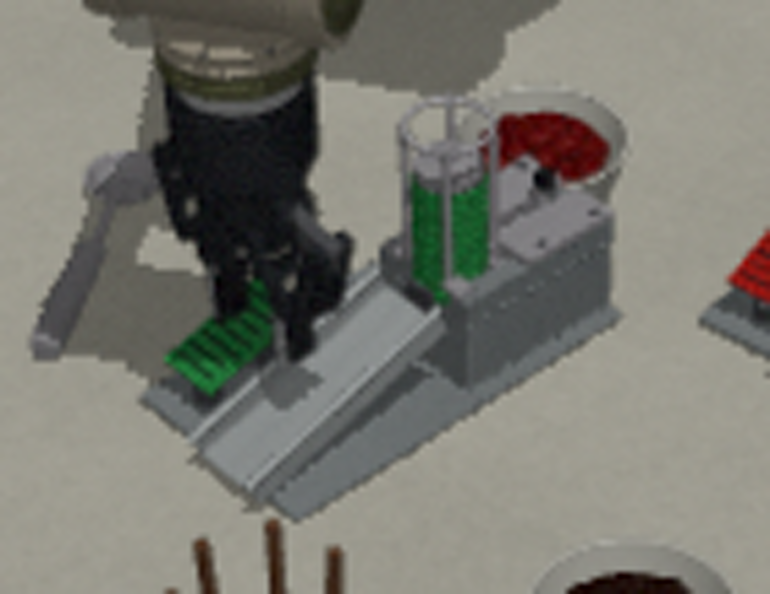

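Emit:
carry_out(
  plan=[
    [[0,0.003,0],[0,0,0],0.046],
    [[0,0.003,0],[0,0,0],0.046],
    [[0,0.002,0],[0,0,0],0.046],
    [[0,0.002,0],[0,0,0],0.046],
    [[0,0,0],[0,0,0],0.046],
  ],
)

```text
time_s: 4.1
position: [0.5519, -0.1797, 0.0472]
tool_rot: [[-0.871, -0.0, 0.491], [-0.491, 0.0, -0.871], [0.0, -1.0, -0.0]]
ft_force: [0.4, -0.6, -0.1]
grip_width: 0.046
```

Emit:
carry_out(
  plan=[
    [[0,0.003,0],[0,0,0],0.046],
    [[0,0,0],[0,0,0],0.046],
  ],
)

```text
time_s: 4.35
position: [0.552, -0.1798, 0.0443]
tool_rot: [[-0.871, 0.0, 0.491], [-0.491, -0.0, -0.871], [-0.0, -1.0, 0.0]]
ft_force: [0.0, -0.4, 0.4]
grip_width: 0.0458
```

Emit:
carry_out(
  plan=[
    [[0,0.003,0],[0,0,0],0.046],
    [[0,0,0],[0,0,0],0.046],
  ],
)

```text
time_s: 4.6
position: [0.5521, -0.1798, 0.0413]
tool_rot: [[-0.871, 0.0, 0.491], [-0.491, -0.0, -0.871], [-0.0, -1.0, 0.0]]
ft_force: [1.1, -0.0, 1.6]
grip_width: 0.0462
```

Emit:
carry_out(
  plan=[
    [[0,0.003,0],[0,0,0],0.046],
    [[0,0,0],[0,0,0],0.046],
  ],
)

```text
time_s: 4.85
position: [0.5521, -0.1798, 0.0383]
tool_rot: [[-0.871, 0.0, 0.491], [-0.491, -0.0, -0.871], [-0.0, -1.0, 0.0]]
ft_force: [1.8, -0.8, 4.4]
grip_width: 0.0461
```

Run:
```python
from h import *
s=env.observe();print(s['time_s'],s['position'],s['ft_force'])
p=env.get_image('wrist');save(p,'w3.png')
```

```text
4.85 [ 0.55207261 -0.17982697  0.03827331] [ 1.81235044 -0.80256928  4.42910493]
```

View pics/w3.png

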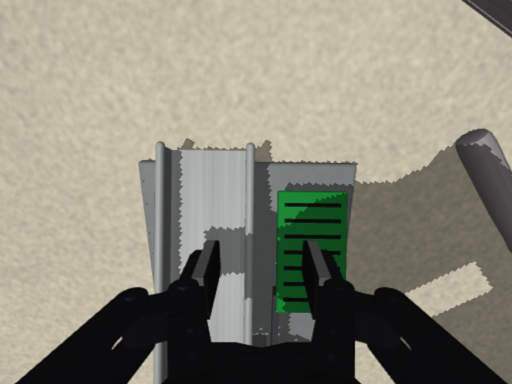

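Emit:
carry_out(
  plan=[
    [[0,0.002,0],[0,0,0],0.046],
    [[0,0,0],[0,0,0],0.046],
  ],
)

```text
time_s: 5.15
position: [0.552, -0.1798, 0.0363]
tool_rot: [[-0.871, 0.0, 0.491], [-0.491, -0.0, -0.871], [-0.0, -1.0, 0.0]]
ft_force: [1.9, -1.0, 3.2]
grip_width: 0.046
```

Emit:
carry_out(
  plan=[
    [[0,0.002,0],[0,0,0],0.046],
    [[0,0,0],[0,0,0],0.046],
  ],
)

```text
time_s: 5.4
position: [0.552, -0.1798, 0.0343]
tool_rot: [[-0.871, 0.0, 0.491], [-0.491, -0.0, -0.871], [-0.0, -1.0, 0.0]]
ft_force: [1.4, -1.6, 3.6]
grip_width: 0.0457
```

Emit:
carry_out(
  plan=[
    [[0,0.002,0],[0,0,0],0.046],
    [[0,0,0],[0,0,0],0.046],
  ],
)

```text
time_s: 5.65
position: [0.5521, -0.1798, 0.033]
tool_rot: [[-0.871, 0.001, 0.491], [-0.491, -0.0, -0.871], [-0.0, -1.0, 0.001]]
ft_force: [0.4, 0.4, 9.0]
grip_width: 0.0463
```

Emit:
carry_out(
  plan=[
    [[0,0.001,0],[0,0,0],0.046],
    [[0,0,0],[0,0,0],0.046],
  ],
)

```text
time_s: 5.9
position: [0.5524, -0.1802, 0.0326]
tool_rot: [[-0.871, 0.002, 0.491], [-0.491, -0.002, -0.871], [-0.001, -1.0, 0.002]]
ft_force: [0.1, -1.3, 14.6]
grip_width: 0.0462
```

Run:
```python
from h import *
s=env.observe();print(s['time_s'],s['position'],s['ft_force'])
p=env.get_image('wrist');save(p,'w4.png')
for a in env.outline_of('green_token',p): print(a['conf'],a['pixel'],a['mask'].sum())
p=env.get_image('scene');im=cv2.cvtColor(p['image'],cv2.COLOR_RGB2BGR)[140:250,150:290]
cv2.imwrite('pics/s4.png',cv2.resize(im,None,fx=5.5,fy=5.4,interpolation=cv2.INTER_CUBIC))
for a in env.outline_of('green_token',p): print(a['conf'],a['pixel'],a['mask'].sum())
```

```text
5.9 [ 0.55238888 -0.18020429  0.03263921] [ 0.11457967 -1.34550357 14.64768684]
0.88 [314.0, 223.1] 1504
0.48 [233.0, 299.4] 6433
0.43 [203.4, 215.9] 77
0.16 [207.1, 186.0] 151
```

View pics/w4.png

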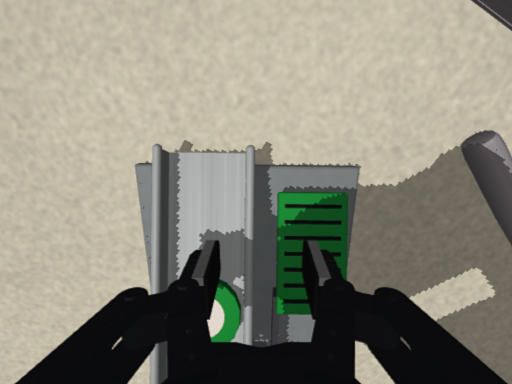

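View pics/s4.png

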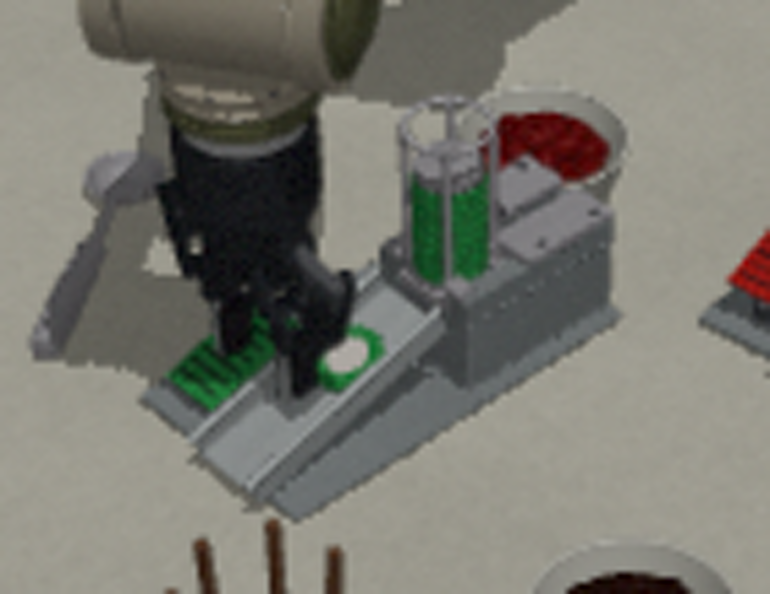

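Emit:
carry_out(
  plan=[
    [[0,-0.0005,0],[0,0,0],0.046],
    [[0,0,0],[0,0,0],0.046],
    [[0,0,0],[0,0,0],0.046],
    [[0,0,0],[0,0,0],0.046],
  ],
)

```text
time_s: 6.6
position: [0.5523, -0.1802, 0.0328]
tool_rot: [[-0.871, 0.001, 0.491], [-0.491, -0.001, -0.871], [-0.001, -1.0, 0.002]]
ft_force: [0.8, -1.0, 12.1]
grip_width: 0.0462
```

Run:
```python
from h import *
s=env.observe();print(s['time_s'],s['position'],s['ft_force'])
p=env.get_image('scene');im=cv2.cvtColor(p['image'],cv2.COLOR_RGB2BGR)[140:250,150:290]
cv2.imwrite('pics/s5.png',cv2.resize(im,None,fx=5.5,fy=5.4,interpolation=cv2.INTER_CUBIC))
```

```text
6.6 [ 0.55234528 -0.18020183  0.03279123] [ 0.78999399 -0.97302564 12.1166155 ]
```

View pics/s5.png

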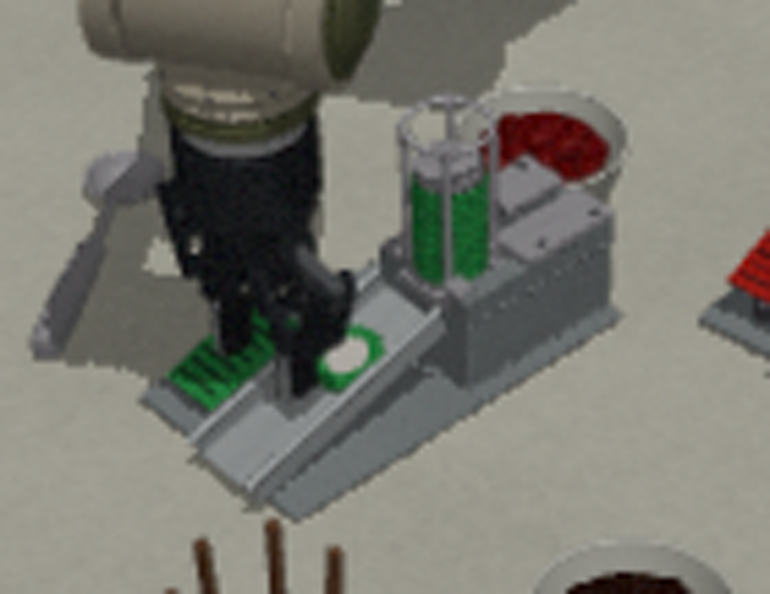

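The picture shows the token at rest against the chute finger (zoomed pixel about 350,355), well clear of the mouth. It has not moved since the last picture.

```bash
python3 -c "
from h import *
print(env.close_job())"
```

```text
the job is handed in; nothing more can be done
None
```

One green token is out and resting in the chute. I pressed the green paddle down to its stop with one finger and held the other finger in the chute, where it caught the token.

- **Token:** two pictures about 0.7 s apart show it in the same place against the finger, wholly out of the mouth.
- **Force and time:** the upward force on the tool was about 12 N after I eased off by 0.5 mm, down from 14.6 N. The job was handed in at about 6.7 s of the 29 s allowed.
- **Rest of the table:** the moves kept clear of the red dispenser and the loose things. The last close-up shows the red dates bowl and the spoon unmoved. I did not check the other things with a final picture.
- **Disagreements:** the dispenser position from the scene camera was 1–2 mm off from the wrist camera, so I shifted the fingers by 2 mm. The measured paddle force, 4.4 N partway down, was higher than the spring values given, probably from friction and sensor noise. Neither affected the result.

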